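# Set a scored plastic plate in the snapping jig

## Robot

A 6-joint arm with a two-finger parallel gripper is mounted at the origin on a cart in front of the work surface, level with it; the furniture and walls round the work are solid. World frame = base frame: x ahead of the robot, y to its left, z up, the work surface at z = 0. Lengths are in m, angles in rad, forces in N, time in s.
With the tool pointing down it reaches from about 0.275 to 0.875 m from the base axis. Payload 12.5 kg.
Tool frame: the origin (TCP) lies on the centre line of the jaws, within the pads' length; the fingertips stand r.finger_overhang ahead of it and the grasp point (between the pads) lies 3 mm ahead of it (r.finger_overhang is the distance from the TCP to the fingertips, in m); z points along the fingers, y is the direction in which the jaws open and shut (so a half turn about z gives the same grasp; the last joint's range is limited). The gripper opens to 85 mm and grips with 20 to 120 N. Pads are 22 mm wide; open, the fingers measure 114 mm over their backs; the gripper's body (76 mm by 85 mm) begins 54 mm behind the grasp point. The pads swing forward as they close: fully open they stand 13 mm farther back than shut.
Start: joints at [1.096, 0.351, 1.652, -0, 1.139, -0.085], TCP at [0.209, 0.509, 0.223] pointing down, gripper open.
Joint ranges: [-2.75, 2.75], [-0.79, 2.1], [0.01, 2.65], [-1.57, 4.71], [0.07, 3.14], [-2.87, 2.87]. Speed limits (rad/s): [2.22, 2.22, 2.79, 3.14, 3.14, 3.14].

## Interface

Orientations are given as a unit quaternion [x, y, z, w].
In Python, from cell import r, optics gives the robot as it stands. The module is installed in compiled form; this text tells all that it offers. Calls block until the motion is done:
- r.move_to(position, orientation): joint-space move of the TCP to a pose.
- r.move_linear(position, rot=None, vel=0.15): straight line of the TCP; rot=None keeps the orientation; vel is the mean speed in m/s.
- r.set_joints(angles): joint-space move.
- r.set_gripper(opening, squeeze=None): opening from 0.0 (shut) to 1.0 (fully open); squeeze is the grip in N (None keeps the last); returns when the fingers have stopped.
- r.sleep(seconds).
- r.inverse_kinematics(position, orientation): joint angles nearest the present ones, or None.
- optics.get_image(name): name is "scene" or "top"; returns a dict with "pixels" (384x512x3 uint8, red, green, blue), "depth" (384x512 float32, m along the optical axis (not along the pixel's ray), 0 where there is no reading), "fx", "fy", "cx", "cy" (pixels), "camera_from_world" (4x4, takes a point from world to camera coordinates). Camera axes: x right, y down, z forward; pixel columns grow to the right and rows downward; lengths in m; the calibration is good to about 2 mm. A picture is of the moment at which its call begins.
A pose or a line that the arm cannot do raises r.PlanningError and nothing moves.
- r.hand_in(): hands the job in, once; it reports no verdict.
Readings, each from a call of its own:
- r.current_t(): time.
- r.current_q(): joint angles.
- r.current_qvel(): joint speeds.
- r.current_effort(): joint torques, N m.
- r.current_tool_pos(): TCP position.
- r.current_ee_rot(): TCP orientation.
- r.current_contact_force(): force on the tool from outside, world axes, zero at the start.
- r.current_torque(): the same for the moment, N m.
- r.current_opening(): opening from 0.0 (shut) to 1.0 (fully open).
Only numpy, scipy, OpenCV 4.12 (cv2) and the standard library are available. Lean on these libraries where they do the work, as an engineer would, in place of code of your own. Each camera call takes 0.05 s, during which the arm holds its last target. There are 200 camera calls.

## Task

On the wooden snapping jig, slide the scored white plastic plate along until its score line lies right over the jig's aluminium breaking edge, so that the 30 mm piece beyond the line overhangs, with the plate's long side flat against the fence. Then push the raised pressure bar down until it snaps shut on the plate and stays there by itself. Only push and press: the plate must never be lifted off the bed, and the loose things lying about stay where they are.

Things in the scene. Friction and masses are not known exactly. Their poses are not given: they have to be found in the camera images.
- jig: Fixed score-and-snap jig: a plywood bed 177 x 240 mm, its top 40 mm above the worktop. Origin on the worktop; in its frame (at yaw 0: x away from the robot, y to the left, z up) the bed covers x -85..92, y -100..140 mm. Its right-hand end (y = -100) is the aluminium breaking edge, with open space beyond. An aluminium fence, 10 mm high, stands on the bed along y.
- breaking_edge (a point): Point on the breaking edge (the straight right-hand end of the bed), at the height of the bed's top, in the jig's frame at (5, -100, 40) mm; axes as the jig's.
- fence_face (a point): Middle of the fence's face that looks to the robot, in the jig's frame at (45, 36, 45) mm; axes as the jig's. The fence (20 mm wide, 10 mm high above the bed) runs along the jig's y from -68 to 140 mm.
- plate_center (a point): Centre (half-way up) of the loose white plastic plate, 80 x 150 x 5 mm (its x, y, z), 55 to 105 g, lying flat on the bed: long side y roughly along the fence. It starts short of the breaking edge and a little off the fence, turned by up to about 7 degrees.
- score_line (a point): Middle of the thin dark score line across the plate's top. The line runs along the plate's x, 30 mm from the plate's right-hand (-y) end and 45 mm from its centre.
- back_corner_right (a point): Corner of the plate on its fence side (+x), at the right-hand (-y) end, half-way up.
- back_corner_left (a point): Corner of the plate on its fence side (+x), at the left-hand (+y) end, half-way up.
- pressure_bar (a joint): Angle (rad) of the steel pressure bar, 24 mm wide, hinged at the far side, reaching 188 mm towards the robot over the bed just inside the breaking edge (jig y -96..-72 mm); black thumb pad at its free end. 0 = raised on its stop, tip up (start), 0.6 = level on the plate, 0.63 = lower stop. A damped over-centre spring holds it up; past about 0.35 it shuts by itself. Pushing it over takes 2 to 6 N.
- bar_hinge (a point): Hinge axis of the pressure bar (along the jig's y), in the jig's frame at (85, -84, 50) mm. Cheeks and spring strut behind it stand up to 26 mm above the bed at jig x 70..138, y -105..-63 mm.
- bar_press (a point): Point on the bar's upper face, 135 mm from the hinge axis, just short of the thumb pad; a good place to press. It is about 57 mm above the worktop when shut, 132 mm when raised; it moves on an arc about the hinge axis. The bar clears the plate when raised.
- offcut: Loose strip of the same white plastic, 80 x 30 x 5 mm, snapped off earlier, lying on the worktop to the right of the jig; to be left alone. Origin under its centre.
- pencil: Loose orange pencil, 156 mm long, on the worktop to the left of the jig; to be left alone. Origin under its centre.
- tape_1: Loose roll of beige tape, 96 mm across and 25 mm high, on the worktop to the far left; to be left alone. Origin under its centre.
- plate: The same plate's own frame: origin at the centre of its underside, axes as above.
Not all that is in view belongs to the job. There is more than one size of the plate; the job needs the largest.

How it is judged:
On the way:
1. the plate lies flat against the fence with its score line over the breaking edge, while the pressure bar is still raised (y of score_line in the frame of jig between -0.103 and -0.097 m and x of back_corner_right in the frame of jig between 0.042 and 0.048 m and x of back_corner_left in the frame of jig between 0.042 and 0.048 m and z of plate_center in the frame of jig between 0.0395 and 0.0455 m and value of joint pressure_bar below 0.2 rad), for 0.2 s.
At the end, for the whole second after the job is handed in: The score line's middle is within 3 mm of the breaking edge, both fence-side corners of the plate are within 3 mm of the fence's face, the plate lies flat and at rest on the bed, and the pressure bar is shut on it (joint between 0.57 and 0.625 rad) (y of score_line in the frame of jig between -0.103 and -0.097 m and x of back_corner_right in the frame of jig between 0.042 and 0.048 m and x of back_corner_left in the frame of jig between 0.042 and 0.048 m and z of plate_center in the frame of jig between 0.0395 and 0.0455 m and value of joint pressure_bar between 0.57 and 0.625 rad and linear speed of plate below 0.01 m/s); the robot touches nothing.
It fails at once if the plate is lifted or tipped off the bed (z of plate_center in the frame of jig above 0.05 m or z of plate_center in the frame of jig below 0.036 m or angle between plate_center's own z axis and vertical above 0.15 rad).
It fails at once if the offcut strip is moved by more than 25 mm (distance of offcut from where it was at the start of the episode above 0.025 m).
It fails at once if the pencil is moved by more than 25 mm (distance of pencil from where it was at the start of the episode above 0.025 m).
It fails at once if the tape roll is moved by more than 25 mm (distance of tape_1 from where it was at the start of the episode above 0.025 m).
It also fails if it takes over 58 s, if anything falls off the work surface, if the arm or the gripper's body presses on something with over 40 N, if the wrist force passes 120 N, or if a joint passes its speed limit or range.

## Working session

There is one attempt and no reset: what is moved stays moved. The work goes in short steps, each a Python script; the robot and the scene stay as the last script left them, time stands still between calls to the robot, and variables do not carry over. Pictures are saved under pics/ and viewed, about 8 in all and at most 12, crops included, and the job is handed in when it is done.

```bash
mkdir -p pics; cat > h.py <<'E'
import numpy as np, cv2
from cell import r, optics
def snap(n,f):
    im=optics.get_image(n); np.savez('pics/'+f+'.npz',**im)
    cv2.imwrite('pics/'+f+'.png',im['pixels'][:,:,::-1]); return im
def load(f): return dict(np.load('pics/'+f+'.npz'))
def at_z(im,u,v,z):
    T=np.linalg.inv(im['camera_from_world']); d=T[:3,:3]@np.array([(u-im['cx'])/im['fx'],(v-im['cy'])/im['fy'],1]); o=T[:3,3]
    return o+d*(z-o[2])/d[2]
def dep(im,u,v):
    T=np.linalg.inv(im['camera_from_world']); z=float(im['depth'][int(v),int(u)])
    return (T@np.array([(u-im['cx'])/im['fx']*z,(v-im['cy'])/im['fy']*z,z,1]))[:3]
def crop(im,x0,x1,y0,y1,k,f):
    cv2.imwrite('pics/'+f+'.png',cv2.resize(im['pixels'][y0:y1,x0:x1,::-1],None,fx=k,fy=k,interpolation=cv2.INTER_CUBIC))
E
python3 - <<'E'
from h import *
a=snap('scene','s0');b=snap('top','t0')
cv2.imwrite('pics/both.png',cv2.resize(np.vstack([a['pixels'],b['pixels']])[:,:,::-1],None,fx=.78,fy=.78))
for i in(a,b): print(np.linalg.inv(i['camera_from_world']).round(3),i['fx'],i['cx'],i['cy'])
print(r.finger_overhang,r.current_t(),r.current_ee_rot())
E
```

```text
[[ 0.519 -0.473  0.712 -0.2  ]
 [-0.855 -0.276  0.439 -0.357]
 [-0.011 -0.837 -0.548  0.679]
 [ 0.     0.     0.     1.   ]] 427.2112365031283 260.09236891780495 188.58739328720057
[[ 0.016 -0.987  0.16   0.319]
 [-1.    -0.014  0.012  0.075]
 [-0.009 -0.16  -0.987  1.348]
 [ 0.     0.     0.     1.   ]] 487.7996583227779 252.21422699214807 191.5965303562723
0.022 0.1 [ 1.93674069e-01  9.81065787e-01 -5.06753540e-04 -1.41232311e-04]
```

View pics/both.png

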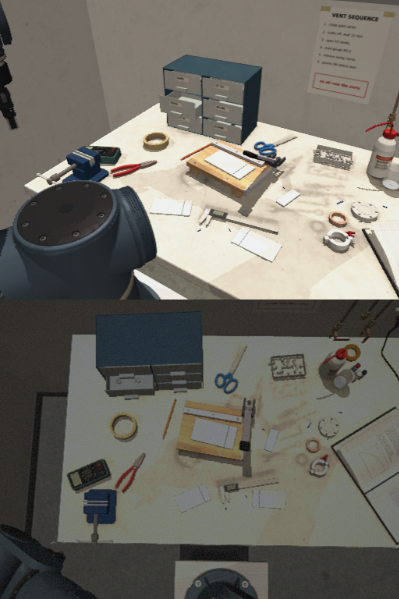

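The overview shows the jig near top px (275,165), with its plate on the bed. Three white plates are in view: one on the bed (px 275,165), and two scored ones on the worktop (px 245,250 and px 345,255). There is also the offcut at px 347,180. The plate on the jig bed is the one meant; I'll check it in an enlarged crop.

```bash
python3 - <<'E'
from h import *
b=load('t0'); b['pixels']=np.clip(b['pixels'].astype(float)*1.8,0,255).astype(np.uint8)
crop(b,210,360,110,220,5,'c1')
a=load('s0'); crop(a,220,400,160,270,4,'c2')
E
```

```text
(no output)
```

View pics/c1.png

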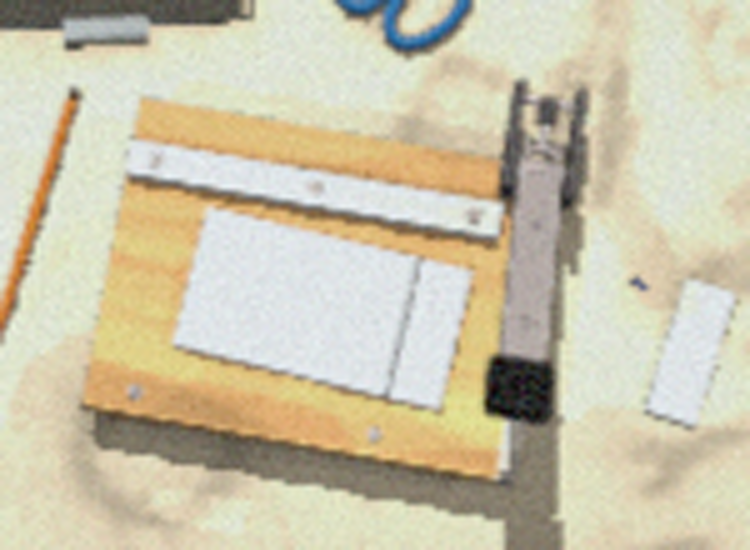

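View pics/c2.png

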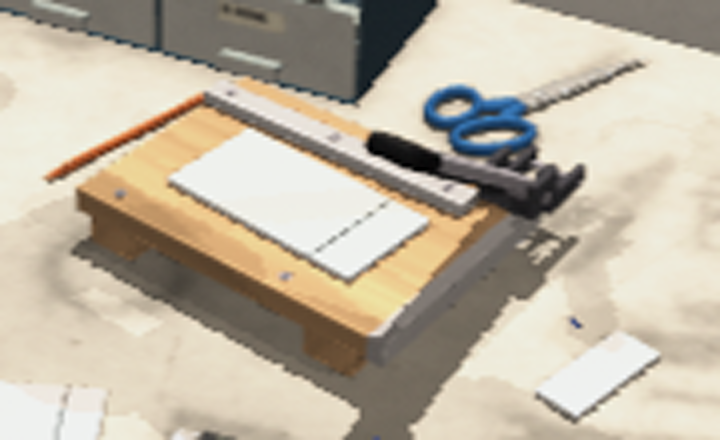

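Crop c1 shows the plate on the bed, with corners at (207,208), (472,268), (438,410) and (175,347), and its score line from (419,258) to (388,398). The bed corners are at (140,98), (85,405) and (498,475), and the thumb pad is at (519,388). Crop c2 confirms this is the scored plate, with the bar raised. Next I'll fit the poses.

```bash
cat >> h.py <<'E'
from scipy.optimize import least_squares
def fit(obj,w):
    obj=np.array(obj)[:,:2];w=np.array(w)[:,:2]
    f=lambda p:(w-(obj@np.array([[np.cos(p[2]),np.sin(p[2])],[-np.sin(p[2]),np.cos(p[2])]])+p[:2])).ravel()
    s=least_squares(f,[*w.mean(0),0]); return s.x,s.fun.reshape(-1,2)*1000
def pix(U,V,k=5,x0=210,y0=110): return (U+.5)/k-.5+x0,(V+.5)/k-.5+y0
E
python3 - <<'E'
from h import *
b=load('t0'); P=lambda U,V,z:at_z(b,*pix(U,V),z)
jw=[P(140,98,.04),P(85,405,.04),P(498,475,.04),P(128,178,.05),P(498,240,.05),P(127,142,.05)]
j,res=fit([(.092,.14),(-.085,.14),(-.085,-.1),(.045,.14),(.045,-.068),(.065,.14)],jw); print('jig',j,res.round(1))
pw=[P(207,208,.045),P(175,347,.045),P(438,410,.045),P(472,268,.045),(P(419,258,.045)+P(388,398,.045))/2]
p,res=fit([(.04,.075),(-.04,.075),(-.04,-.075),(.04,-.075),(0,-.045)],pw); print('plate',p,res.round(1))
c,s=np.cos(j[2]),np.sin(j[2]); R=np.array([[c,-s],[s,c]]); print('plate in jig',R.T@(p[:2]-j[:2])*1000,np.degrees(p[2]-j[2]))
for n,q in dict(pad=(519,388),bed=(150,300),plate=(300,300),fence=(240,175),offcut=(690,350),pencil=(40,220),bar=(530,300)).items():
    w=dep(b,*pix(*q)); print(n,w.round(4),'jig',((R.T@(w[:2]-j[:2]))*1000).round(1))
E
```

```text
jig [ 0.59301703  0.01218481 -0.16529215] [[-0.7 -1.1]
 [ 0.8 -3.8]
 [ 5.1  8.6]
 [-2.7 -3.6]
 [-0.5 -0.8]
 [-2.1  0.7]]
plate [ 0.58756958  0.03180005 -0.21994294] [[-0.3 -0.5]
 [-0.  -1.8]
 [ 0.   1.7]
 [ 0.8  0.7]
 [-0.5 -0.1]]
plate in jig [-8.6007065  18.45156452] -3.1312596363863068
pad [ 0.5259 -0.0622  0.1545] jig [-53.9 -84.4]
bed [0.5919 0.1263 0.0394] jig [-19.9 112.4]
plate [0.5924 0.0442 0.0425] jig [-5.9 31.5]
fence [0.6611 0.0779 0.0466] jig [56.4 76.1]
offcut [ 0.5747 -0.175   0.0048] jig [  12.8 -187.7]
pencil [0.6442 0.1907 0.0056] jig [ 21.2 184.5]
bar [ 0.5792 -0.0728  0.1135] jig [  0.3 -86.1]
```

```bash
cat >> h.py <<'E'
import json
def jig():
    return np.array(json.load(open('jig.json')))
def J(x,y,z):   # jig mm -> world m (z in m)
    j=jig();c,s=np.cos(j[2]),np.sin(j[2]); return np.array([j[0]+(c*x-s*y)/1000,j[1]+(s*x+c*y)/1000,z])
def toJ(w):
    j=jig();c,s=np.cos(j[2]),np.sin(j[2]); d=(np.array(w[:2])-j[:2])*1000; return np.array([c*d[0]+s*d[1],-s*d[0]+c*d[1]])
def ori(): 
    a=(np.pi/2+jig()[2])/2; return [np.cos(a),np.sin(a),0,0]
def touch(d,maxd,step,thr,vel=.05,back=0):
    d=np.array(d,float); p=np.array(r.current_tool_pos()); f0=np.array(r.current_contact_force()); k=0
    while k*step<maxd:
        k+=1; r.move_linear(p+d*k*step,vel=vel)
        f=-(np.array(r.current_contact_force())-f0)@d
        if f>thr: break
    q=np.array(r.current_tool_pos()); print('touch',q.round(4),toJ(q).round(2),'f',f.round(2),'k',k,'t',round(r.current_t(),2)); return q,f
def jd(x,y):
    return (J(x,y,0)-J(0,0,0))/np.hypot(x,y)*1000
E
python3 - <<'E'
from h import *
b=load('t0'); P=lambda U,V,z:at_z(b,*pix(U,V),z)
jw=[P(140,98,.04),P(85,405,.04),P(510,478,.04),P(128,178,.05),P(498,240,.05),P(127,142,.05)]
j,res=fit([(.092,.14),(-.085,.14),(-.085,-.1),(.045,.14),(.045,-.068),(.065,.14)],jw); print('jig',j,res.round(1))
json.dump(list(j),open('jig.json','w'))
print(toJ(dep(b,*pix(519,388))),toJ(dep(b,*pix(530,300))),toJ([.58757,.0318]),np.degrees(-.21994-j[2]))
r.set_gripper(0.0,30)
r.move_to(J(-20,118,.10),ori()); print(r.current_t(),r.current_q(),r.current_contact_force())
r.move_linear(J(-20,118,.070)); print(r.current_contact_force(),r.current_t())
touch([0,0,-1],.015,.001,1.5)
E
```

```text
jig [ 0.59313332  0.01096709 -0.15931041] [[-0.  -0.5]
 [ 1.6 -2.2]
 [ 3.   4. ]
 [-2.  -2.8]
 [-1.1  0.2]
 [-1.4  1.4]]
[-54.74922254 -82.89169437] [ -0.47864806 -84.89779412] [-8.79775195 19.68655393] -3.473819419944992
2.8583 [1.41862172e-01 5.95113222e-01 1.60029300e+00 1.30793631e-04
 9.45795806e-01 2.99549362e-01] [ 0.47277371 -0.01685864 -0.31533035]
[0.44157368 0.41536894 0.14091968] 3.2083
touch [0.5917 0.1311 0.0548] [-20.52 118.38] f -0.52 k 15 t 6.96
```

```bash
python3 - <<'E'
from h import *
print(r.current_opening(),r.finger_overhang,r.current_tool_pos(),r.current_ee_rot(),ori(),r.current_contact_force())
a=snap('scene','s1'); crop(a,200,400,110,250,4,'c3')
E
```

```text
0.001108310435081243 0.022 [0.59165143 0.13110208 0.05475399] [ 7.61138747e-01  6.48589087e-01 -4.97998610e-05 -3.46858223e-05] [np.float64(0.76112988056675), np.float64(0.648599494995521), 0, 0] [-0.40411436 -0.56549815 -0.37851987]
```

View pics/c3.png

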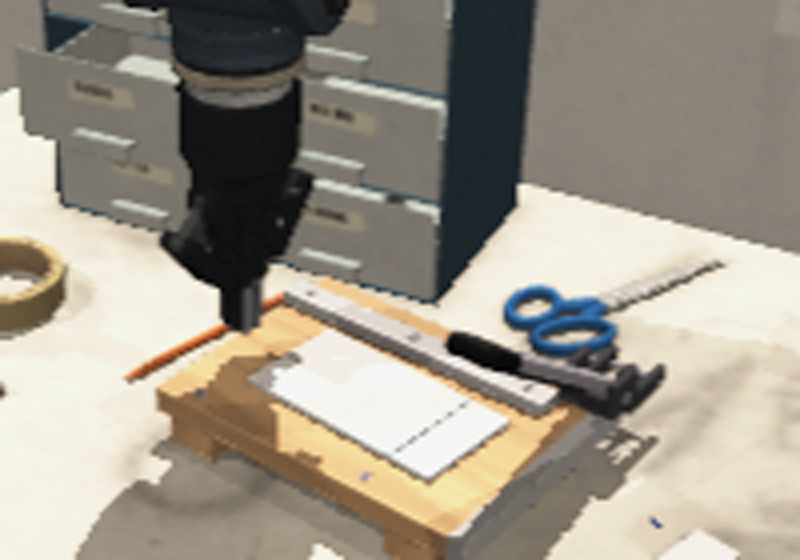

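Crop c3 shows the shut fingers low over the left-hand part of the bed, with the tip at about crop px (240,330). No contact has been felt yet. I'll compare this with the projection.

```bash
python3 - <<'E'
from h import *
a=load('s1'); 
for z in (.055,.045,.04,.033):
    c=a['camera_from_world']@np.append(r.current_tool_pos()[:2],[z,1]); u=a['fx']*c[0]/c[2]+a['cx'];v=a['fy']*c[1]/c[2]+a['cy']
    print(z,(u-200)*4,(v-110)*4)
# nearest-finger surface points from depth: column below 
for V in range(270,345,8): 
    print(V,dep(a,200+240/4,110+V/4).round(4),toJ(dep(a,200+240/4,110+V/4)).round(1))
touch([0,0,-1],.014,.002,2.0)
E
```

```text
0.055 240.74190660528802 333.719332606722
0.045 240.90946863105023 346.32808661942533
0.04 240.99263944157428 352.5865469487642
0.033 241.10840242542213 361.29751221952813
270 [0.5734 0.1197 0.1174] [-36.8 104.2]
278 [0.5761 0.1215 0.1095] [-34.3 106.4]
286 [0.5754 0.1211 0.104 ] [-35. 106.]
294 [0.5822 0.1254 0.0929] [-28.9 111.3]
302 [0.5793 0.1237 0.089 ] [-31.5 109.1]
310 [0.578  0.123  0.0839] [-32.7 108.2]
318 [0.5807 0.1248 0.0756] [-30.3 110.4]
326 [0.5781 0.1232 0.0715] [-32.7 108.4]
334 [0.6126 0.1446 0.038 ] [ -2.  135.1]
342 [0.6076 0.1416 0.0355] [ -6.5 131.3]
touch [0.5916 0.1311 0.0406] [-20.62 118.35] f 0.31 k 7 t 8.76
```

```bash
python3 - <<'E'
from h import *
q,f=touch([0,0,-1],.006,.002,2.0)
a=snap('scene','s2'); crop(a,220,300,150,220,6,'c4')
E
```

```text
touch [0.5914 0.1311 0.0345] [-20.72 118.33] f 0.33 k 3 t 9.51
```

View pics/c4.png

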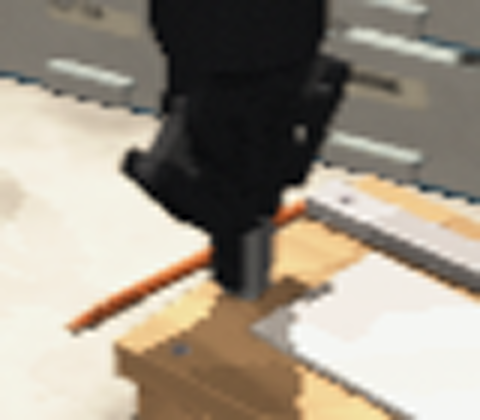

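Crop c4 shows the fingertip at crop px (240,297), still just above the bed and clear of the plate's left end at (255,330). So the real tips sit about 14 mm above the reported TCP, not 22 mm ahead of it. I'll carry on guarded until I feel the bed.

```bash
python3 - <<'E'
from h import *
a=load('s2')
for v in (190,194,196,197,198,199,200): print(v,dep(a,260,v).round(4))
q,f=touch([0,0,-1],.014,.001,1.5)
print(r.current_contact_force(),r.current_tool_pos())
E
```

```text
190 [0.5775 0.1228 0.0766]
194 [0.579  0.1239 0.063 ]
196 [0.5828 0.1263 0.0537]
197 [0.5772 0.1229 0.0551]
198 [0.5798 0.1245 0.0498]
199 [0.5837 0.127  0.0434]
200 [0.5833 0.1268 0.0406]
touch [0.5916 0.1311 0.0321] [-20.53 118.37] f 6.29 k 3 t 10.31
[-2.7281307   0.1796754   5.95100269] [0.59164456 0.13109756 0.03208767]
```

```bash
python3 - <<'E'
from h import *
r.move_linear(J(-20,120,.06))
r.move_linear(J(55,158,.06),vel=.2); r.move_linear(J(55,158,.0347)); r.sleep(.1)
q,f=touch(jd(0,-1),.014,.001,1.5)
p=q-jd(0,-1)*.002; p[2]=.0347; r.move_linear(p); r.sleep(.1)
q,f=touch(jd(0,-1),.004,.0004,1.0,vel=.02)
json.dump([*q,f],open('probe.json','w'))
r.move_linear(q-jd(0,-1)*.01); r.move_linear(J(40,165,.075))
r.move_linear(J(-78,110,.075),vel=.25); r.move_linear(J(-78,5,.075),vel=.25);r.move_linear(J(-78,5,.0347)); r.sleep(.1)
r.move_linear(J(-64,5,.0347))
q,f=touch(jd(1,0),.024,.001,3.0)
b=snap('top','t2'); b['pixels']=np.clip(b['pixels'].astype(float)*1.8,0,255).astype(np.uint8); crop(b,210,360,110,220,5,'c5')
E
```

```text
touch [0.6711 0.1498 0.0355] [ 54.98 149.41] f 3.8 k 9 t 13.88
touch [0.6711 0.1498 0.0347] [ 54.99 149.43] f 2.06 k 5 t 15.48
touch [0.5542 0.0226 0.0347] [-40.25   5.27] f 5.09 k 24 t 24.18
```

View pics/c5.png

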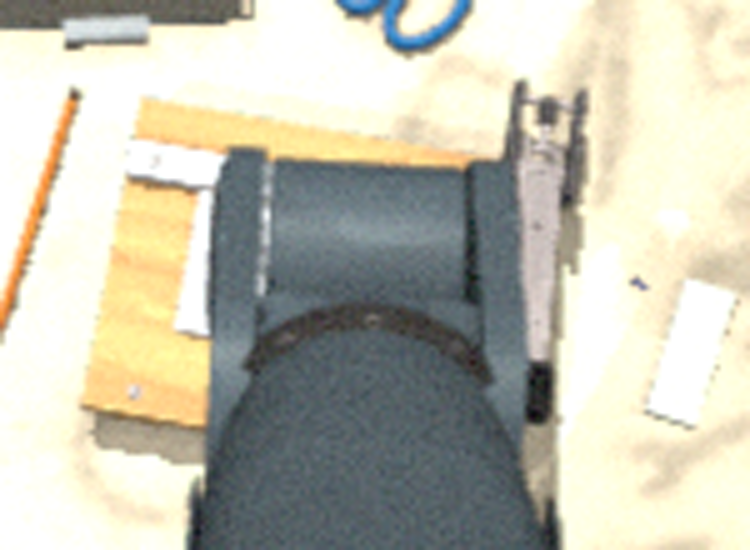

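Crop c5 shows the arm hiding most of the bed. The plate's left end at (193,260) reaches up to the fence, and the bar is still raised. Next I'll slide the plate in y to a TCP position exactly 120 mm beyond the fence-end probe, then flatten it and re-touch.

```bash
python3 - <<'E'
from h import *
Y=toJ(json.load(open('probe.json'))[:2])[1]-120.0
r.move_linear(J(-52,8,.0347)); r.move_linear(J(-52,8,.065))
r.move_linear(J(5,116,.065),vel=.25); r.move_linear(J(5,116,.0347))
r.move_linear(J(5,Y+3,.0347),vel=.05); print(r.current_contact_force(),r.current_t())
r.move_linear(J(5,Y,.0347),vel=.02); r.sleep(.15)
print('target',Y,toJ(r.current_tool_pos()),r.current_tool_pos()[2],r.current_contact_force(),r.current_t())
r.move_linear(J(5,Y+8,.0347)); r.move_linear(J(5,Y+12,.07))
r.move_linear(J(-60,0,.07),vel=.25); r.move_linear(J(-54,-5,.0347));r.sleep(.1)
r.move_linear(J(-44,-5,.0347),vel=.05)
q,f=touch(jd(1,0),.010,.001,3.0)
r.move_linear(J(-56,-5,.0347)); r.move_linear(J(-70,30,.10)); r.move_linear(J(-60,190,.2),vel=.35)
print(r.current_t())
b=snap('top','t3'); b['pixels']=np.clip(b['pixels'].astype(float)*1.8,0,255).astype(np.uint8); crop(b,210,360,110,220,5,'c6')
a=snap('scene','s3'); crop(a,220,400,160,270,4,'c7')
E
```

```text
[-0.93443136  0.65214008  0.7903666 ] 27.6417
target 29.429195697470817 [ 5.10732775 29.2999469 ] 0.03471457224862501 [0.4896833  0.74641415 1.91477025] 28.0917
touch [0.5526 0.0124 0.0346] [-40.28  -5.01] f 5.26 k 4 t 31.02
32.625
```

View pics/c6.png

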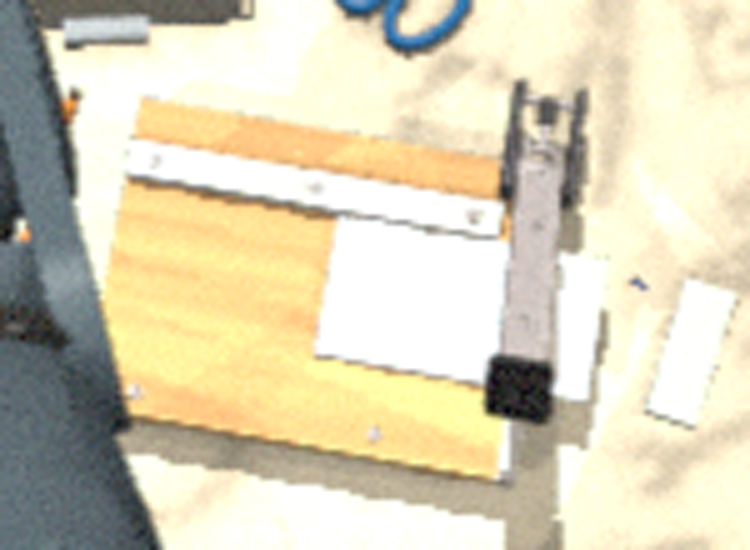

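View pics/c7.png

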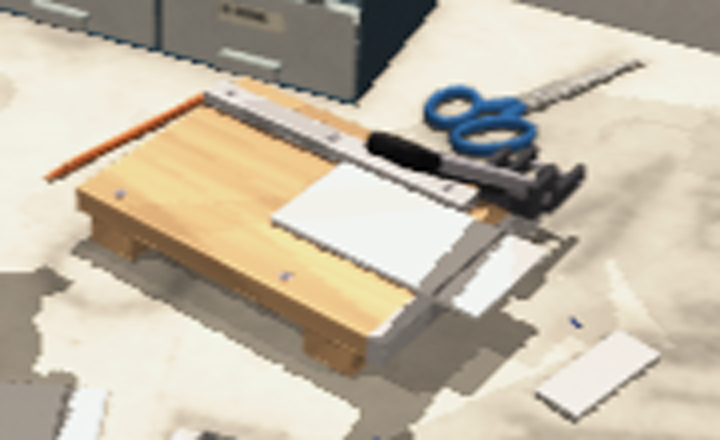

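Crops c6 and c7 show the plate along the fence with its left end at c6 (333,215)–(316,353). The free end overhangs at c6 (607,258)–(587,402), and the score line in c7 runs from (435,295) to (510,235), over the aluminium edge. The bar is still raised. I'll check this numerically, then press the bar.

```bash
python3 - <<'E'
from h import *
b=load('t3'); P=lambda U,V,z:at_z(b,*pix(U,V),z)
F=toJ(P(128,178,.05)); print('fenceL',F)
for q in [(333,215),(316,353),(607,258),(587,402)]: print(q,toJ(P(*q,.045)).round(1),'rel to fence left end: y',(toJ(P(*q,.045))[1]-F[1]+140).round(1))
a=load('s3'); S=lambda U,V,z:at_z(a,*pix(U,V,4,220,160),z)
E=[toJ(S(384,336,.04))]; print('edge near corner (scene)',E, 'score',toJ(S(435,295,.045)),toJ(S(510,235,.045)),'end',toJ(S(475,317,.045)),toJ(S(548,240,.045)),'left',toJ(S(272,220,.045)),'fenceL',toJ(S(205,95,.05)))
E
```

```text
fenceL [ 43.44842519 136.9323833 ]
(333, 215) [43.5 22.9] rel to fence left end: y 25.9
(316, 353) [-34.   19.2] rel to fence left end: y 22.2
(607, 258) [  45.4 -128.5] rel to fence left end: y -125.4
(587, 402) [ -35.3 -129.7] rel to fence left end: y -126.6
edge near corner (scene) [array([-79.57759239, -97.39260412])] score [ -35.45884562 -102.72000644] [  42.38030513 -106.46322073] end [ -37.67480504 -131.11541349] [  52.66543849 -126.7805139 ] left [-37.77347472  14.63192005] fenceL [ 41.3636323  132.64912352]
```

```bash
python3 - <<'E'
from h import *
a=load('s3'); crop(a,300,370,205,255,10,'c8')
E
```

```text
(no output)
```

View pics/c8.png

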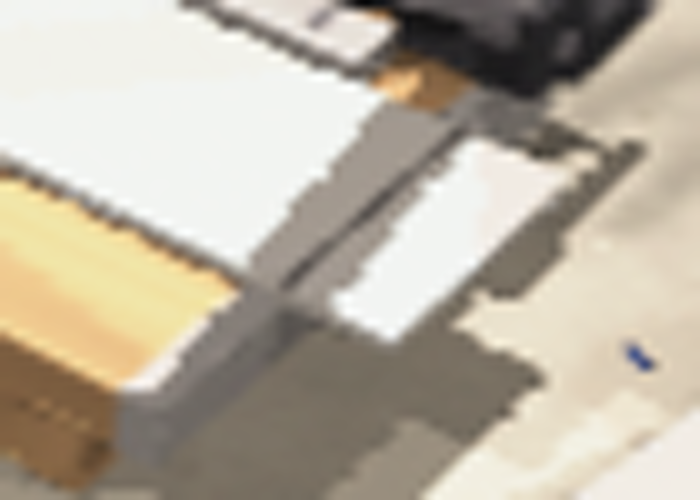

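Crop c8 shows the score line from (290,282) to (465,125), in line with the edge's upper rim from (158,388) to (275,300). The picture measurements scatter by ±3–5 mm on either side. The touch-referenced stop puts the line at about -100 mm, so I'll compute the c8 offset and then press the bar.

```bash
python3 - <<'E'
from h import *
a=load('s3'); S=lambda U,V,z:toJ(at_z(a,*pix(U,V,10,300,205),z)).round(1)
print('edge',S(158,388,.04),S(275,300,.04),'score',S(290,282,.045),S(465,125,.045))
r.move_linear(J(-40,60,.23),vel=.35); r.move_linear(J(-32,-84,.22),vel=.35); r.move_linear(J(-32,-84,.145),vel=.2)
print(r.current_t(),r.current_contact_force())
for z in (.125,.110,.095,.085,.075,.068):
    r.move_linear(J(-32,-84,z),vel=.08); print(z,np.round(r.current_contact_force(),1),round(r.current_t(),2))
r.sleep(.8)
b=snap('top','t4')
r.move_linear(J(-34,-84,.12)); r.move_linear(J(-40,60,.2),vel=.35); r.move_linear(J(-60,190,.2),vel=.35); print(r.current_t())
b=snap('top','t5'); a=snap('scene','s5')
b['pixels']=np.clip(b['pixels'].astype(float)*1.8,0,255).astype(np.uint8)
A=cv2.resize(a['pixels'][160:270,220:400],None,fx=4,fy=4); B=cv2.resize(b['pixels'][110:190,230:360],(720,443))
cv2.imwrite('pics/c9.png',cv2.resize(np.vstack([A,B])[:,:,::-1],None,fx=.67,fy=.67))
for V in range(215,420,30): 
    w=dep(b,*pix(530,V)); print(V,toJ(w).round(1),w[2].round(4))
E
```

```text
edge [-79.2 -96.4] [-35.7 -99.6] score [ -33.3 -101.8] [  45.4 -101.7]
34.35 [0.07501116 0.25326345 0.62934349]
0.125 [ 1.  -0.1  0.3] 34.75
0.11 [0.7 0.4 0.8] 35.08
0.095 [ 0.2 -0.6  0.8] 35.42
0.085 [-0.3 -0.  -0.3] 35.69
0.075 [-0.2 -0.3  0.7] 35.97
0.068 [-0.3 -0.   0.5] 36.22
38.7167
215 [ 59.4 -82.6] 0.0551
245 [ 44.4 -85.7] 0.0488
275 [ 26.  -87.6] 0.0567
305 [ 10.3 -90.4] 0.0538
335 [ -6.1 -92.9] 0.0541
365 [-22.3 -95.4] 0.0539
395 [-38.8 -97.8] 0.0558
```

View pics/c9.png

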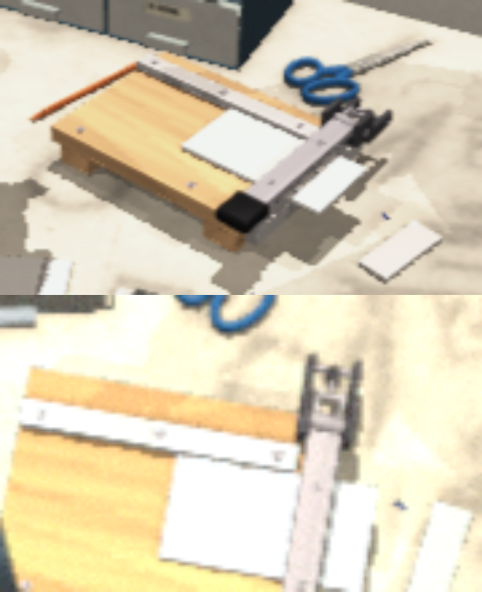

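Picture c9 shows the bar down across the plate, level at about 55 mm along its length, with the thumb pad at (243,208). The overhanging strip lies beyond it and the offcut and pencil are in place. One last numeric check that the plate did not shift during the snap, then hand in.

```bash
python3 - <<'E'
from h import *
for n,(x0,x1,y0,y1) in dict(t=(266,292,150,184),s=(283,315,200,226)).items():
    g=[cv2.cvtColor(load(n+k)['pixels'],cv2.COLOR_RGB2GRAY)[y0:y1,x0:x1].astype(np.float32) for k in('3','5')]
    print(n,cv2.phaseCorrelate(*g,cv2.createHanningWindow(g[0].shape[::-1],cv2.CV_32F)))
print(r.current_contact_force(),r.current_t()); r.hand_in()
E
```

```text
t ((0.4916159640209994, 0.12422791311756498), 1.0430184700852068)
s ((-0.24934381037819975, 0.31290752681811895), 1.0144848136438265)
[ 0.29934571 -0.64513875 -0.31089831] 38.8167
the job is handed in; nothing more can be done
```

The plate is against the fence with its score line at the breaking edge, and the bar is shut on it. I handed in at about 39 s. No verdict was reported, and the score line's exact position is my least certain result.

**What I did:** I touched the fence's left end with the closed fingertips to get an exact reference. I pushed the plate against the fence, then slid it along until the same finger face stood 120 mm past that reference. A second push flattened it against the fence. With the bar still raised, I pressed the bar down and moved the arm clear.

**What the last checks showed:**
- **Fence:** both pushes against it stopped at the same place, jig x -40.3 mm, with about 5 N.
- **Bar:** it stays shut and level, at about 54–56 mm height along its length apart from one stray reading of 49 mm. I felt no clear force while pressing it over.
- **Loose things:** the offcut and pencil look unmoved. I did not check the tape roll after the move, but nothing went near it.

**What disagreed or stays uncertain:**
- **Score line:** the touch reference puts it at -100 mm. The scene camera put it 2 mm past the edge in the closest crop and 5 mm or more in a rougher reading. The top camera put it about 2 to 6 mm short. I went by the touch reference.
- **Shift during the snap:** comparing images before and after showed 0.5 px at most, roughly 1 mm. That is within the noise, but it may be a small real movement.
- **Fingertip height:** the closed fingertips met the bed about 8 mm above the reported TCP, not 22 mm below it as stated. I used the measured value.

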